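Clip the lock-off snap hook onto the press's gauge block

ROBOT

A 7-joint arm with a two-finger parallel gripper is mounted at the origin on the work surface. World frame = base frame: x ahead of the robot, y to its left, z up, the work surface at z = 0. Lengths are in m, angles in rad, forces in N, time in s.
With the tool pointing down it reaches from about 0.425 to 0.875 m from the base axis. Payload 4.7 kg.
Tool frame: the origin (TCP) lies midway between the tips of the shut fingers; the grasp point (between the pads) lies 19 mm behind it; z points along the fingers, y is the line along which they close (so a half turn about z gives the same grasp; the last joint's range is limited). The gripper opens to 87 mm and grips with 3 to 60 N. Pads are 19 mm wide; open, the fingers measure 117 mm over their backs; the gripper's body (75 mm by 190 mm) begins 51 mm behind the grasp point.
Start: joints at [1.331, 0.321, -0.07, 1.45, 0.023, 1.371, -0.057], TCP at [0.163, -0.629, 0.223] pointing down, gripper open.
Joint ranges: [-2.86, 2.86], [-0.3, 2.09], [-1.38, 1.24], [0.06, 2.45], [-1.56, 4.7], [0.09, 2.05], [-2.69, 2.69]. Speed limits (rad/s): [2.57, 2.57, 3.14, 3.14, 3.14, 3.14, 3.14].

INTERFACE

Orientations are given as a unit quaternion [x, y, z, w].
In Python, from plant import sensors, eyes, robot gives the robot as it stands.
- The arm moves only by the tool servo_tool, never from a script. Its argument "series" is a list of rows, each a list of 3 entries, a list of its own where there are three numbers: the shift along the tool's x, y, z in mm, then the turn, a rotation vector about the tool's x, y, z in rad, then the closure, from -1 (fully open) to 1 (shut). A call has 1 to 20 rows; each row shifts and turns the commanded pose from where the row before left it, along the tool's axes as they then stand; what a row does not reach is not made up. A row lasts 1/8 s, in which the tool goes at most 62.5 mm and 10.7 degrees, less where a joint would pass 70% of its speed; a pose out of reach is approached as far as the arm can. A call is refused whole if a number of a shift passes 62.5 or a number of a turn 0.188, either way. A call with a gripper value outside its range is refused whole. The fingers move at their own pace and stop on an object; the grip force is fixed at half the most. Time passes only in rows, so rows that do not move let the fingers close. It gives the time, the measured TCP pose, the force, the opening and the grip force at its end, in the units of the state.
- sensors.read_state(): the state, without advancing time (a new reading comes with each control period).
- eyes.capture(name): name is "scene" or "side" or "wrist"; returns (picture, depth): 420x560x3 uint8, red, green, blue; 420x560 float32, m along the optical axis (not along the pixel's ray), 0 where there is no reading.
- eyes.get_calibration(name): a dict with "mtx" (3x3 intrinsics, pixels), "k1" (the pictures are not rectified: a ray, as slopes to the right and down, at radius r is drawn at 1 + k1 r^2 times it, then the intrinsics apply), "extrinsics" (4x4, takes a point from world to camera coordinates). Camera axes: x right, y down, z forward; pixel columns grow to the right and rows downward; lengths in m; the calibration is good to about 2 mm. A picture is of the moment at which its call begins: read the wrist's pose just before it. get_calibration takes no time and is no camera call; for the wrist camera it gives the pose at the moment of the call.
- robot.job_done(): hands the job in; it is judged then, once.
The state is a dict: "time": time; "joints": joint angles; "joint_velocities": joint speeds; "tau": joint torques, N m; "tool_pos": TCP position; "ee_rot": TCP orientation; "force": force on the tool from outside, world axes, zero at the start; "moment": the same for the moment, N m; "width": finger opening in m; "grip_force": force on a finger pad.
Only numpy, scipy, OpenCV 4.12 (cv2) and the standard library are available. Lean on these libraries where they do the work, as an engineer would, in place of code of your own. Each camera call takes 0.05 s, during which the arm holds its last target. There are 200 camera calls.

TASK

Lock off the press's gauge block: pick up the steel snap hook (the one with a sprung gate closing its nose, not the open hook) and push its nose onto the upright bar of the eye in front of the blue block that carries the round pressure gauge, so that the gate gives way and snaps shut again with the bar inside the loop. Leave the hook lying flat on the bench, clipped on, and let go of it.

Things in the scene. Friction and masses are not known exactly. Their poses are not given: they have to be found in the camera images.
- snap_hook: Steel snap hook, 0.32 kg, flat on the bench, 164 x 64 mm, nose away from the robot. Origin: underside, below mid-shank; x to the nose, y left, z up. Grip the shank from above: a block 20 mm wide (y), 22 tall, x = -27 to 23 mm. Ahead is a closed loop of 14 mm round bar, open inside from x = 42 to 116 mm, y = -18 to 18; nose end x = 137. Unwanted: a J-shaped open hook without gate, a shackle.
- loop_seat (a point): Point inside the snap hook's loop, at underside level, x = 58, y = -2 mm of the hook, same axes: where the eye's bar should end up. The bar enters through the nose along the hook's x; 10 mm off sideways still enters. The gate snaps shut once the bar is nearer than 14 mm ahead of this point; the back of the loop stops the bar 11 mm behind it.
- gate (a joint): The snap hook's gate: a brass 8 mm round bar closing the 36 mm wide mouth between the jaws, hinged on the left jaw at x = 120, y = 22 mm of the hook, swinging inwards only. 0 is shut, 1.45 rad fully open. A weak spring shuts it: 2 to 3 N from the bar pushes it open.
- eye_bar (a point): Foot of the wanted eye's upright bar, at its centre on the bench. Fixed steel, 10 mm thick, 72 mm high, there bent back level into the blue block (100 mm wide, 85 high, round gauge on top) whose face is 105 mm behind the bar; clear below 65 mm. x points from bar to block, z up: the hook comes on along +x. The like eye before the block with a black star knob is the wrong one.
Mind the look-alikes: they are no part of the job. What is shaped like the snap_hook but red is not meant.

How it is judged:
At the end, for the whole second after the job is handed in: The upright bar of the gauge block's eye is inside the snap hook's loop (40 to 114 mm ahead of the hook's origin, within 22 mm of its centre line), the gate is shut to within 0.15 rad, and the hook lies at rest flat on the bench (origin lower than 12 mm, tilted less than 0.15 rad) (x of eye_bar in the frame of snap_hook between 0.04 and 0.114 m and y of eye_bar in the frame of snap_hook between -0.022 and 0.022 m and value of joint gate below 0.15 rad and height (world z) of snap_hook below 0.012 m and angle between snap_hook's own z axis and vertical below 0.15 rad and linear speed of snap_hook below 0.02 m/s); the robot touches nothing.
It also fails if it takes over 43 s, if anything falls off the work surface, if the arm or the gripper's body presses on something with over 40 N, if the wrist force passes 120 N, or if a joint passes its speed limit or range.

## Working session

There is one attempt and no reset: what is moved stays moved. The work goes in short steps, Python scripts to look and compute and a tool call to move; the robot and the scene stay as the last step left them, time stands still between calls to the robot, and variables do not carry over. Pictures are saved under pics/ and viewed, at most 10 in all, crops included, and the job is handed in when it is done.

Besides the shell and the picture viewer there is one more tool, called in YAML: its name, and indented under it one key for each argument. servo_tool: Moves the arm, as the interface text tells. Its arguments: {"type":"object","properties":{"series":{"type":"array"}},"required":["series"]}

```bash
mkdir -p pics; ls
cat > h.py <<'E'
import numpy as np, cv2
from plant import sensors, eyes, robot
def pts(depth,c):
    K=c["mtx"];K=np.array(K);T=np.linalg.inv(np.array(c["extrinsics"]))
    v,u=np.mgrid[0:420,0:560]
    d=rays(np.stack([u.ravel(),v.ravel()],1),c)
    P=np.c_[d,np.ones(len(d))]*depth.reshape(-1,1)
    return (P@T[:3,:3].T+T[:3,3]).reshape(420,560,3)
def rays(uv,c):
    K=np.array(c["mtx"]);uv=np.asarray(uv,float)
    q=(uv-[K[0,2],K[1,2]])/[K[0,0],K[1,1]]
    s=q.copy()
    for _ in range(15): s=q/(1+c["k1"]*(s**2).sum(1,keepdims=True))
    return s
def plane(uv,c,z):
    d=rays(uv,c);T=np.linalg.inv(np.array(c["extrinsics"]))
    D=np.c_[d,np.ones(len(d))]@T[:3,:3].T;o=T[:3,3]
    return o+D*((z-o[2])/D[:,2])[:,None]
E
python3 - <<'E'
from h import *
s=sensors.read_state();print({k:np.round(s[k],3) for k in s})
ims=[]
for n in ["scene","side","wrist"]:
    c=eyes.get_calibration(n);p,d=eyes.capture(n)
    np.savez(f"{n}0.npz",p=p,d=d,**{k:np.array(c[k]) for k in c})
    cv2.imwrite(f"pics/{n}0.png",p[:,:,::-1]);print(n,np.linalg.inv(c["extrinsics"])[:3,3],c["k1"])
E
```

```text
pics
{'time': np.float64(0.0), 'joints': array([ 1.331,  0.322, -0.07 ,  1.452,  0.023,  1.371, -0.057]), 'joint_velocities': array([-0.001, -0.001,  0.001,  0.   , -0.001,  0.002,  0.001]), 'tau': array([ 0.0000e+00, -4.9128e+01, -4.0400e-01, -3.1252e+01, -6.4000e-02,
        4.4000e-02,  0.0000e+00]), 'tool_pos': array([ 0.163, -0.629,  0.221]), 'ee_rot': array([ 0.992,  0.127, -0.   , -0.001]), 'force': array([0.03 , 0.692, 0.161]), 'moment': array([-0.009,  0.036, -0.037]), 'grip_force': np.float64(0.0), 'width': np.float64(0.087)}
scene [ 0.75086175 -0.55194072  0.56209881] -0.04872444462403651
side [-0.09973698  0.73693841  0.81485894] -0.046822408977517535
wrist [ 0.2400719  -0.60802358  0.38402339] -0.004427565949833622
```

View pics/scene0.png

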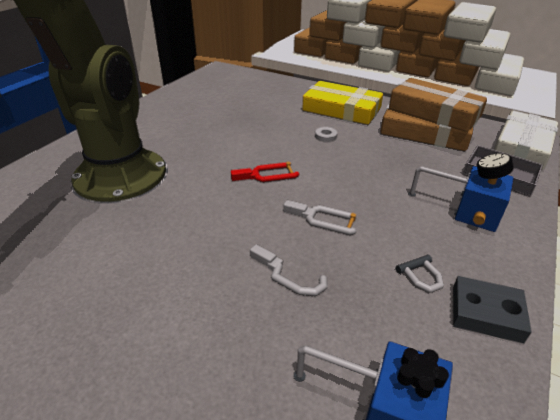

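View pics/side0.png

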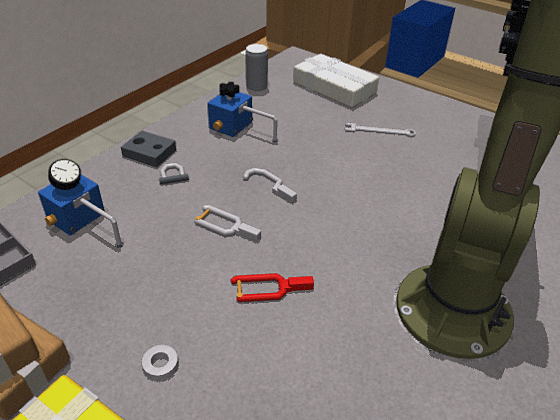

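Scene view candidates: the grey snap hook is at (320,217) with a brass gate at (351,222). The red look-alike is at (265,173), the open J hook at (290,270) and the shackle at (422,272). The grey gated one fits the description. The gauge block is at (487,190) with its eye bar at (414,183); the star-knob block at (415,380) is the wrong one. I'll confirm with a crop and measure.

Run:
```python
from h import *
out=[]
box={"scene":[(275,190,365,245),(400,160,430,205),(445,140,525,235)],"side":[(185,195,270,250),(90,195,130,255),(30,150,110,245)]}
for n in ["scene","side"]:
    c=np.load(n+"0.npz");p,d=c["p"],c["d"];P=pts(d,c)
    x0,y0,x1,y1=box[n][0];sub=P[y0:y1,x0:x1];g=p[y0:y1,x0:x1]
    m=(sub[...,2]>.006)&(sub[...,2]<.04)&(d[y0:y1,x0:x1]>0)
    q=sub[m];r=cv2.minAreaRect((q[:,:2]*1000).astype(np.float32));print(n,"hook",len(q),r,q[:,2].max())
    print(" box",cv2.boxPoints(r).round(0).tolist())
    t=sub[m&(sub[...,2]>.0175)];
    if len(t)>10: rt=cv2.minAreaRect((t[:,:2]*1000).astype(np.float32));print(" shank top",len(t),rt)
    hsv=cv2.cvtColor(g,cv2.COLOR_RGB2HSV);mb=m&(hsv[...,1]>150)&(hsv[...,0]<30)
    print(" gate",mb.sum(),np.median(sub[mb],0).round(4))
    x0,y0,x1,y1=box[n][1];sub=P[y0:y1,x0:x1];dd=d[y0:y1,x0:x1]
    for a,b in [(.01,.025),(.025,.04),(.04,.055),(.055,.064),(.064,.09)]:
        mm=(sub[...,2]>a)&(sub[...,2]<b)&(dd>0)
        if mm.any():print(" bar",a,mm.sum(),np.median(sub[mm],0).round(4))
    x0,y0,x1,y1=box[n][2];sub=P[y0:y1,x0:x1];g=p[y0:y1,x0:x1];hsv=cv2.cvtColor(g,cv2.COLOR_RGB2HSV)
    mb=(hsv[...,0]>100)&(hsv[...,0]<130)&(hsv[...,1]>120)&(sub[...,2]>.01)
    q=sub[mb];r=cv2.minAreaRect((q[:,:2]*1000).astype(np.float32));print(" block",r,q[:,2].max(),cv2.boxPoints(r).round().tolist())
    x0,y0,x1,y1=(270,140,530,250) if n=="scene" else (30,145,290,255)
    out.append(cv2.resize(p[y0:y1,x0:x1],(780,297 if n=="side" else 297),interpolation=cv2.INTER_CUBIC))
cv2.imwrite("pics/crop.png",np.vstack(out)[:,:,::-1])
```

```text
scene hook 922 ((499.37457275390625, 87.9893798828125), (161.0737762451172, 63.34243392944336), 6.546998500823975) 0.02442298563393064
 box [[416.0, 110.0], [423.0, 47.0], [583.0, 66.0], [576.0, 129.0]]
 shank top 157 ((443.8827819824219, 80.54977416992188), (49.20608139038086, 21.006370544433594), 7.135484218597412)
 gate 47 [0.563  0.1077 0.0108]
 bar 0.01 25 [0.6469 0.272  0.0167]
 bar 0.025 27 [0.6474 0.2732 0.0332]
 bar 0.04 25 [0.6476 0.2734 0.0482]
 bar 0.055 17 [0.6472 0.2729 0.0591]
 bar 0.064 62 [0.6574 0.2732 0.0726]
 block ((791.2802734375, -113.05978393554688), (878.217041015625, 85.49608612060547), 89.66680908203125) 0.56209881036159 [[746.0, -552.0], [831.0, -552.0], [837.0, 326.0], [751.0, 326.0]]
side hook 796 ((497.4607849121094, 90.95404052734375), (164.19554138183594, 66.80427551269531), 6.235661506652832) 0.02531736937458795
 box [[412.0, 115.0], [419.0, 49.0], [583.0, 67.0], [575.0, 133.0]]
 shank top 161 ((479.7721862792969, 94.62936401367188), (131.18768310546875, 27.424224853515625), 17.373062133789062)
 gate 41 [0.5613 0.1022 0.0105]
 bar 0.01 83 [0.7502 0.2599 0.0177]
 bar 0.025 79 [0.7501 0.2568 0.0329]
 bar 0.04 78 [0.7504 0.2487 0.0477]
 bar 0.055 44 [0.7502 0.2541 0.0595]
 bar 0.064 157 [0.6768 0.2789 0.0747]
 block ((350.1908264160156, 472.2258605957031), (121.66513061523438, 1036.9324951171875), 66.2218246459961) 0.8148589386674101 [[-149.0, 626.0], [800.0, 208.0], [849.0, 319.0], [-100.0, 737.0]]
```

View pics/crop.png

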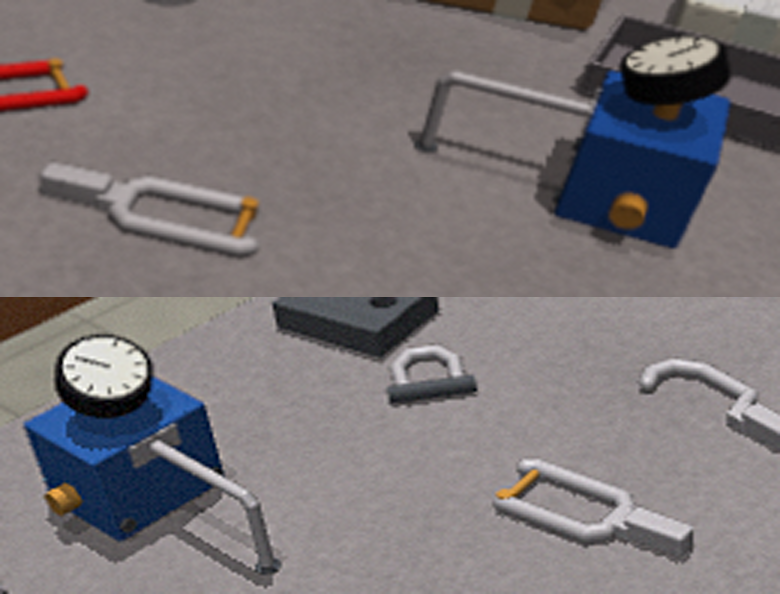

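The crop confirms both: the grey hook has a brass gate at its nose (250,222 in the upper crop), and the gauge block's eye bar stands at (430,115). I need the eye's direction next.

Run:
```python
from h import *
for n,bb in [("scene",(400,150,530,240)),("side",(30,150,130,255))]:
    c=np.load(n+"0.npz");p,d=c["p"],c["d"];P=pts(d,c);x0,y0,x1,y1=bb
    s=P[y0:y1,x0:x1];g=p[y0:y1,x0:x1];h=cv2.cvtColor(g,cv2.COLOR_RGB2HSV);dd=d[y0:y1,x0:x1]
    ok=(dd>0)&(s[...,0]>.6)&(s[...,0]<.95)&(s[...,1]>.15)&(s[...,1]<.45)
    blue=ok&(h[...,0]>100)&(h[...,0]<130)&(h[...,1]>120)
    t=s[blue&(s[...,2]>.078)&(s[...,2]<.09)]
    f=s[blue&(s[...,2]>.01)&(s[...,2]<.09)]
    for q in (t,f): r=cv2.minAreaRect((q[:,:2]*1000).astype(np.float32));print(n,"block",len(q),r,cv2.boxPoints(r).round().tolist())
    a=s[ok&~blue&(s[...,2]>.066)&(s[...,2]<.08)&(s[...,0]<.74)]
    l=cv2.fitLine((a[:,:2]*1000).astype(np.float32),cv2.DIST_HUBER,0,.01,.01).ravel();print("level bar",len(a),a.min(0),a.max(0),l,np.degrees(np.arctan(l[1]/l[0])))
    b=s[ok&~blue&(s[...,2]>.02)&(s[...,2]<.062)&(s[...,0]<.68)];print("bar",len(b),np.median(b,0))
```

```text
scene block 927 ((793.3798217773438, 274.6204833984375), (102.4473876953125, 85.57630920410156), 89.3744888305664) [[750.0, 224.0], [836.0, 223.0], [837.0, 325.0], [751.0, 326.0]]
scene block 1993 ((793.377197265625, 274.3824768066406), (102.92338562011719, 85.57630920410156), 89.3744888305664) [[750.0, 223.0], [836.0, 222.0], [837.0, 325.0], [751.0, 326.0]]
level bar 217 [0.64283083 0.26845608 0.06639319] [0.73995465 0.28043906 0.07864708] [9.9997056e-01 7.6742065e-03 6.9280225e+02 2.7335709e+02] 0.4397039
bar 72 [0.64749832 0.2732251  0.04257221]
side block 826 ((792.5675048828125, 279.1348876953125), (88.88462829589844, 99.78653717041016), 0.5866779088973999) [[748.0, 329.0], [749.0, 229.0], [838.0, 230.0], [836.0, 329.0]]
side block 1922 ((790.9180297851562, 279.4954833984375), (93.91561889648438, 100.95709991455078), 1.7468292713165283) [[742.0, 329.0], [746.0, 228.0], [839.0, 230.0], [836.0, 331.0]]
level bar 185 [0.64054732 0.27158108 0.06652481] [0.73913695 0.28358676 0.07957534] [9.9989927e-01 1.4191460e-02 6.8703693e+02 2.7911990e+02] 0.813138
bar 75 [0.64249385 0.27900572 0.03977391]
```

servo_tool:
  series:
    - [[0,0,0],[0,0,0.143],-1]
    - [[39.5,-30.6,0],[0,0,0],-1]
    - [[39.5,-30.6,0],[0,0,0],-1]
    - [[39.5,-30.6,0],[0,0,0],-1]
    - [[39.5,-30.6,0],[0,0,0],-1]
    - [[39.5,-30.6,0],[0,0,0],-1]
    - [[39.5,-30.6,0],[0,0,0],-1]
    - [[39.5,-30.6,0],[0,0,0],-1]
    - [[39.5,-30.6,0],[0,0,0],-1]
    - [[9.8,-57.7,0],[0,0,0],-1]
    - [[9.8,-57.7,0],[0,0,0],-1]
    - [[9.8,-57.7,0],[0,0,0],-1]
    - [[9.8,-57.7,0],[0,0,0],-1]
    - [[9.8,-57.7,0],[0,0,0],-1]
    - [[9.8,-57.7,0],[0,0,0],-1]
    - [[-12.1,-42.6,0],[0,0,0],-1]
    - [[-12.1,-42.6,0],[0,0,0],-1]
    - [[0,0,0],[0,0,0],-1]
    - [[0,0,0],[0,0,0],-1]

```text
time: 2.52
tool_pos: [0.437, 0.0808, 0.2225]
ee_rot: [0.998, 0.055, 0.0, 0.0]
force: [0.2, -0.5, -0.4]
width: 0.0872
grip_force: 0.0
```

Run:
```python
from h import *
c=eyes.get_calibration("wrist");p,d=eyes.capture("wrist");P=pts(d,c)
cv2.imwrite("pics/w1.png",p[:,:,::-1])
ok=(d>0)&(P[...,2]>.006)&(P[...,2]<.03)&(abs(P[...,0]-.5)<.1)&(abs(P[...,1]-.09)<.055)
q=P[ok];r=cv2.minAreaRect((q[:,:2]*1000).astype(np.float32));print(len(q),r)
t=P[ok&(P[...,0]<.47)&(P[...,2]>.017)];print(len(t),cv2.minAreaRect((t[:,:2]*1000).astype(np.float32)),np.median(t[:,2]))
```

```text
3726 ((498.4419860839844, 89.97074890136719), (163.70596313476562, 63.189517974853516), 7.648948669433594)
721 ((442.0904846191406, 82.33788299560547), (49.735504150390625, 19.700101852416992), 6.708581447601318) 0.02218174108144705
```

View pics/w1.png

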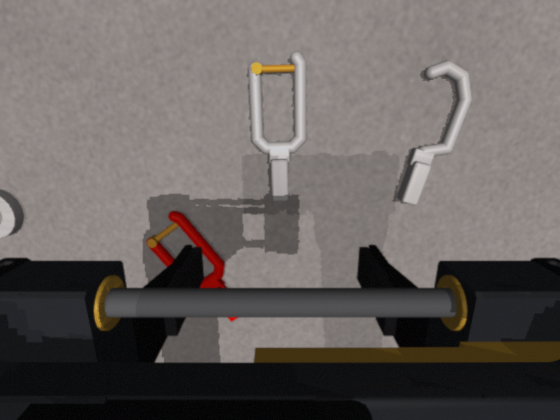

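The wrist view shows the grey hook at (278,130) with its shank at (280,172), and the red one close by at (200,260). I'll check how far the red one is from the left finger.

Run:
```python
from h import *
for n in ["scene","side"]:
    c=np.load(n+"0.npz");p,d=c["p"],c["d"];P=pts(d,c);h=cv2.cvtColor(p,cv2.COLOR_RGB2HSV)
    m=((h[...,0]<6)|(h[...,0]>174))&(h[...,1]>180)&(h[...,2]>80)&(d>0)&(abs(P[...,2])<.05)&(P[...,0]>.2)
    q=P[m];print(len(q),q.min(0),q.max(0),cv2.boxPoints(cv2.minAreaRect((q[:,:2]*1000).astype(np.float32))).round().tolist())
```

```text
594 [0.25122098 0.11121276 0.00201357] [0.38685416 0.22724681 0.02517966] [[233.0, 139.0], [272.0, 94.0], [392.0, 199.0], [353.0, 244.0]]
1067 [0.24482663 0.11472454 0.00129859] [0.38394253 0.24156639 0.02606925] [[227.0, 145.0], [269.0, 98.0], [389.0, 205.0], [347.0, 252.0]]
```

servo_tool:
  series:
    - [[-0.5,-1,50],[0,0,-0.01],-0.2]
    - [[0,0,50],[0,0,0],-0.2]
    - [[0,0,50],[0,0,0],-0.2]
    - [[0,0,30],[0,0,0],-0.2]
    - [[0,0,20],[0,0,0],-0.2]
    - [[0,0,14],[0,0,0],-0.2]
    - [[0,0,0],[0,0,0],-0.2]
    - [[0,0,0],[0,0,0],1]
    - [[0,0,0],[0,0,0],1]
    - [[0,0,0],[0,0,0],1]
    - [[0,0,0],[0,0,0],1]
    - [[0,0,0],[0,0,0],1]
    - [[0,0,0],[0,0,0],1]

```text
time: 4.2
tool_pos: [0.4365, 0.0824, 0.0088]
ee_rot: [0.998, 0.06, 0.0, 0.0]
force: [-0.3, -1.2, 3.7]
width: 0.0199
grip_force: 30.0
```

servo_tool:
  series:
    - [[0,0,-20],[0,0,0],1]
    - [[0,0,0],[0,0,0.12],1]
    - [[5,-39,0],[0,0,0],1]
    - [[5,-39,0],[0,0,0],1]
    - [[5,-39,0],[0,0,0],1]
    - [[5,-39,0],[0,0,0],1]
    - [[5,-39,0],[0,0,0],1]
    - [[0,0,0],[0,0,0],1]
    - [[0,0,0],[0,0,0],1]

```text
time: 5.32
tool_pos: [0.4599, 0.2767, 0.0273]
ee_rot: [1.0, 0.001, -0.001, 0.001]
force: [0.0, -1.0, -3.3]
width: 0.0197
grip_force: 30.0
```

Run:
```python
from h import *
for n in ["wrist","side","scene"]:
    c=eyes.get_calibration(n);p,d=eyes.capture(n);P=pts(d,c);h=cv2.cvtColor(p,cv2.COLOR_RGB2HSV)
    np.savez(f"{n}2.npz",p=p,d=d,**{k:np.array(c[k]) for k in c})
    if n=="wrist": cv2.imwrite("pics/w2.png",p[:,:,::-1])
    x,y,z=P[...,0],P[...,1],P[...,2]
    ok=(d>0)&(abs(y-.28)<.05)
    g=ok&(h[...,1]>150)&(h[...,0]>8)&(h[...,0]<30)&(x<.63)&(x>.5);print(n,"gate",g.sum(),np.median(P[g],0).round(4),P[g].min(0).round(3),P[g].max(0).round(3))
    q=P[ok&(x>.5)&(x<.63)&(z>.018)&(z<.05)]
    r=cv2.minAreaRect((q[:,:2]*1000).astype(np.float32));print(" loop",len(q),r,q.min(0).round(3),q.max(0).round(3))
    b=P[ok&(x>.635)&(x<.66)&(z>.02)&(z<.06)];
    if len(b):print(" bar",len(b),np.median(b,0).round(4),b.min(0).round(3),b.max(0).round(3))
    l=P[ok&(x>.66)&(x<.735)&(z>.066)&(z<.085)]
    if len(l):print(" level",cv2.fitLine((l[:,:2]*1000).astype(np.float32),cv2.DIST_HUBER,0,.01,.01).ravel())
```

```text
wrist gate 1870 [0.5857 0.2827 0.0222] [0.581 0.259 0.015] [0.59  0.306 0.028]
 loop 13345 ((545.1259155273438, 277.63525390625), (90.48309326171875, 64.24095916748047), 0.43144047260284424) [0.5   0.245 0.018] [0.591 0.31  0.032]
side gate 1 [0.5857 0.2631 0.0236] [0.586 0.263 0.024] [0.586 0.263 0.024]
 loop 38 ((551.2554321289062, 270.0061950683594), (13.449178695678711, 104.44190979003906), 73.8209457397461) [0.501 0.251 0.019] [0.601 0.285 0.033]
 bar 71 [0.6418 0.279  0.0411] [0.637 0.273 0.021] [0.649 0.283 0.06 ]
 level [9.9999923e-01 1.2654426e-03 6.9685394e+02 2.7957996e+02]
scene gate 39 [0.5887 0.2881 0.0217] [0.521 0.263 0.016] [0.593 0.299 0.393]
 loop 487 ((552.0513916015625, 271.8635559082031), (103.42868041992188, 65.25765991210938), 0.7520809173583984) [0.5   0.24  0.018] [0.604 0.305 0.031]
 bar 68 [0.6476 0.2724 0.0392] [0.642 0.268 0.021] [0.652 0.277 0.059]
 level [ 9.9999946e-01 -1.0203883e-03  6.9870569e+02  2.7316922e+02]
```

View pics/w2.png

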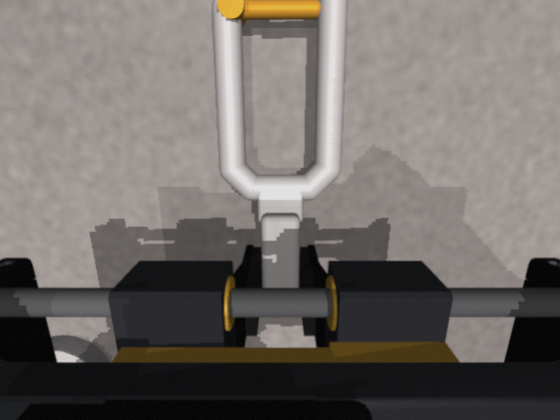

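servo_tool:
  series:
    - [[0,-2,10],[0,0,0],1]
    - [[0,0,6.5],[0,0,0],1]
    - [[15,0,0],[0,0,0],1]
    - [[8,0,0],[0,0,0],1]
    - [[8,0,0],[0,0,0],1]
    - [[8,0,0],[0,0,0],1]
    - [[8,0,0],[0,0,0],1]
    - [[8,0,0],[0,0,0],1]
    - [[8,0,0],[0,0,0],1]
    - [[0,0,0],[0,0,0],1]
    - [[0,0,0],[0,0,0],1]

```text
time: 6.85
tool_pos: [0.5243, 0.28, 0.0121]
ee_rot: [1.0, 0.001, 0.0, -0.0]
force: [0.0, 1.1, -3.6]
width: 0.0195
grip_force: 30.0
```

Run:
```python
from h import *
p,d=eyes.capture("wrist");cv2.imwrite("pics/w3.png",p[:,:,::-1])
```

```text
(no output)
```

View pics/w3.png

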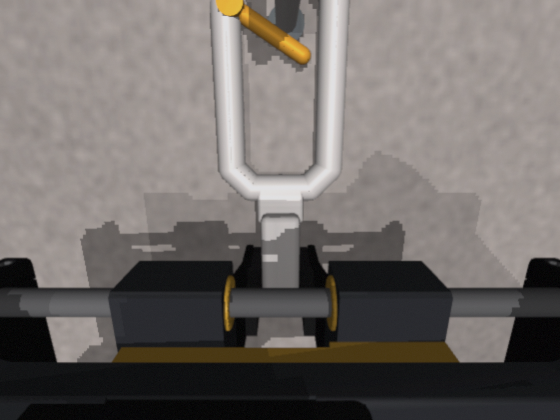

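The bar is entering centred at (288,12) and the gate is opening, with its tip at (305,57). I'll keep pushing.

servo_tool:
  series:
    - [[8,0,0],[0,0,0],1]
    - [[8,0,0],[0,0,0],1]
    - [[8,0,0],[0,0,0],1]
    - [[8,0,0],[0,0,0],1]
    - [[8,0,0],[0,0,0],1]
    - [[8,0,0],[0,0,0],1]
    - [[8,0,0],[0,0,0],1]
    - [[2,0,0],[0,0,0],1]
    - [[0,0,0],[0,0,0],1]
    - [[0,0,0],[0,0,0],1]

```text
time: 8.15
tool_pos: [0.5822, 0.2796, 0.0121]
ee_rot: [1.0, 0.0, 0.0, 0.0]
force: [0.7, -0.6, -3.3]
width: 0.0198
grip_force: 30.0
```

Run:
```python
from h import *
p,d=eyes.capture("wrist");s,_=eyes.capture("scene")
cv2.imwrite("pics/w4.png",np.hstack([p[:300,100:460],cv2.resize(s[130:250,330:500],(425,300))])[:,:,::-1])
```

```text
(no output)
```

View pics/w4.png

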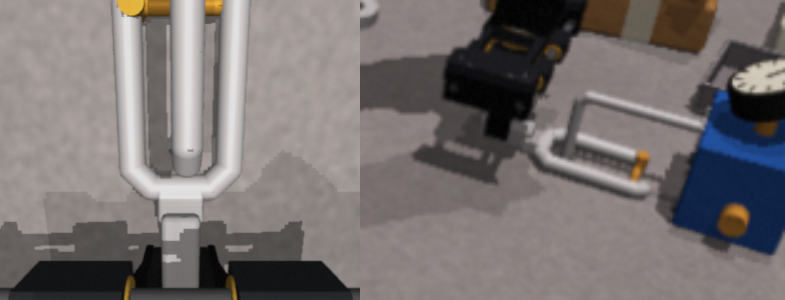

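The gate is shut again across the mouth at (170,5), and the bar is inside the loop. Next I lower it, release and retreat.

servo_tool:
  series:
    - [[0,0,2],[0,0,0],1]
    - [[0,0,1.5],[0,0,0],1]
    - [[0,0,0],[0,0,0],1]
    - [[0,0,0],[0,0,0],0]
    - [[0,0,0],[0,0,0],0]
    - [[0,0,0],[0,0,0],0]
    - [[0,0,0],[0,0,0],0]
    - [[0,0,-15],[0,0,0],0]
    - [[0,0,-30],[0,0,0],0]
    - [[0,0,-50],[0,0,0],0]
    - [[0,0,-50],[0,0,0],0]
    - [[-40,0,0],[0,0,0],0]
    - [[-40,0,0],[0,0,0],0]
    - [[0,0,0],[0,0,0],0]
    - [[0,0,0],[0,0,0],0]

```text
time: 10.12
tool_pos: [0.5031, 0.2795, 0.1545]
ee_rot: [1.0, 0.0, 0.001, 0.0]
force: [0.2, -0.8, -0.3]
width: 0.0437
grip_force: 0.0
```

Run:
```python
from h import *
p,d=eyes.capture("wrist");s,_=eyes.capture("scene")
cv2.imwrite("pics/w5.png",np.hstack([p[:300,100:460],cv2.resize(s[130:250,330:500],(425,300))])[:,:,::-1])
```

```text
(no output)
```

View pics/w5.png

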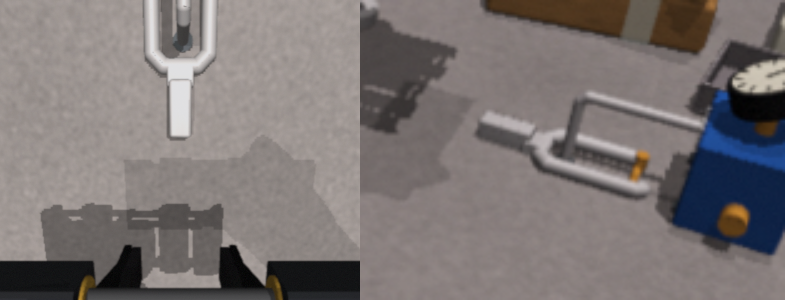

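The hook lies flat and free of the gripper, with the bar's foot inside the loop at (182,45) and the gate shut at (640,165).

```bash
python3 -c "
from plant import robot
print(robot.job_done())"
```

```text
the job is handed in; nothing more can be done
None
```

The steel snap hook is clipped onto the gauge block's eye, gate shut, lying flat and released; the job was handed in at about 10 s of the 43 s allowed, and the hand-in gave no verdict.

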